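Put the shaker, tin and sand timer back on their own stands

TASK

The three things on the little wooden stands have been mixed up: stand the sugar shaker on the round stand, the tin on the square stand and the sand timer on the paddle-shaped stand, each upright in the middle of its stand. Each stand holds only one thing, so park one on the empty flat board (or another clear spot) while you change them round. Keep everything upright, do not push the cup or the creamer about, and let go of everything at the end.

Things in the scene. Friction and masses are not known exactly. Their poses are not given: they have to be found in the camera images.
- shaker: sugar shaker: clear round body with white filling and a domed grey top, 44 mm across and 90 mm tall; the body is 44 mm across up to 66 mm above its base, the top above 74 mm is 34 mm across. Loose, 0.07 to 0.14 kg. Origin: centre of its underside, z up. It starts on the wrong stand and belongs on round_stand.
- tin: short closed metal food tin with a paper band, round, 57 mm across and 72 mm tall. Loose, 0.13 to 0.25 kg. Origin: centre of its underside, z up. It starts on the wrong stand and belongs on square_stand.
- sand_timer: wooden sand timer that stands on one of the small stands (not the one far back on the ledge): two round wooden discs 56 mm across and 11 mm thick, joined by three thin posts, glass between, 108 mm tall. The top disc lies 97 to 108 mm above its base and is a good place to grip. Loose, 0.08 to 0.15 kg. Origin: centre of its underside, z up. It starts on the wrong stand and belongs on paddle_stand.
- round_stand: round wooden stand, 96 mm across, with a flat round recess 78 mm across; the floor of the recess is 5 mm above the worktop, its rim 10 mm. Fixed, does not slide. Origin: centre of the recess, on the worktop.
- square_stand: square wooden stand, 96 x 96 mm, with a flat square recess 78 x 78 mm; the floor of the recess is 5 mm above the worktop, its rim 10 mm. Fixed, does not slide. Origin: centre of the recess, on the worktop.
- paddle_stand: wooden stand like the round one (96 mm across, recess 78 mm across, floor 5 mm and rim 10 mm above the worktop) but with a flat handle 30 mm wide, 10 mm high, that sticks out along its -x axis to 104 mm from the centre. Fixed, does not slide. Origin: centre of the round recess, on the worktop.
- spare_board: empty flat oblong wooden board without a rim, 100 x 140 mm (its x and y) and 6 mm thick: a place to park a thing. Fixed, does not slide. Origin: centre of its underside, on the worktop.
- cup: white floral china cup with a handle, 95 x 124 x 57 mm, stands loose on the worktop; leave it where it is. Origin: middle of its underside.
- creamer: small steel creamer jug with a handle, 58 x 82 x 64 mm, stands loose at the back of the worktop; leave it where it is. Origin: middle of its underside.

How it is judged:
By the outcome, as a careful person would: the job done as asked, in the order asked, and still so for the second after the job is handed in, with the robot touching nothing.
It also fails if it takes over 112 s, if anything falls off the work surface, if the arm or the gripper's body presses on something with over 40 N, if the wrist force passes 120 N, or if a joint passes its speed limit or range.

ROBOT

A 6-joint arm with a two-finger parallel gripper is mounted at the origin on a cart in front of the work surface, level with it; the furniture and walls round the work are solid. World frame = base frame: x ahead of the robot, y to its left, z up, the work surface at z = 0. Lengths are in m, angles in degrees, forces in N, time in s.
With the tool pointing down it reaches from about 0.35 to 0.875 m from the base axis. Payload 4.2 kg.
Tool frame: the origin (TCP) lies on the centre line of the jaws, within the pads' length; the fingertips stand 25 mm ahead of it and the grasp point (between the pads) lies 6 mm ahead of it (finger_overhang is the distance from the TCP to the fingertips, in m); z points along the fingers, y is the line along which they close (so a half turn about z gives the same grasp; the last joint's range is limited). The gripper opens to 87 mm and grips with 3 to 60 N. Pads are 19 mm wide; open, the fingers measure 117 mm over their backs; the gripper's body (75 mm by 190 mm) begins 51 mm behind the grasp point.
Start: joints at [85.29, 22.042, 0.453, 0, -68.411, -14.817], TCP at [0.209, 0.589, 0.248] pointing down, gripper open.
Joint ranges: [-179.83, 179.83], [-69.29, 118.12], [-61.27, 80.66], [-181.25, 117.63], [-171.15, -9.14], [-177.46, 177.46]. Speed limits (degrees/s): [159.86, 159.86, 180, 180, 180, 180].

INTERFACE

Orientations are given as a 3x3 rotation matrix whose columns are the frame's x, y, z axes.
In Python, from station import sense, capture, finish_job, spot_in, tip_of, finger_overhang gives the robot as it stands. The module is installed in compiled form; this text tells all that it offers.
- The arm moves only by the tool servo_tool, never from a script. Its arguments are lists of equal length, an entry for each row: "slide": the shift along the tool's x, y, z in m, a list of three; "spin": the turn about the tool's z in degrees; "grip": the closure, from 0 (fully open) to 1 (shut). A call has exactly 5 rows; each row is the pose to reach, as a shift and turn from the pose commanded when the call began, along the tool's axes at that moment; what a row does not reach only later rows make up. A row lasts 1/12 s, in which the tool goes at most 41.7 mm and 7.16 degrees, less where a joint would pass 70% of its speed; a pose out of reach is approached as far as the arm can. A call with a gripper value outside its range is refused whole. The fingers move at their own pace and stop on an object; the grip force is fixed at half the most. Time passes only in rows, so rows that repeat a pose let the fingers close, or fill a call up. It gives the time, the measured TCP pose, the force, the opening and the grip force at its end, in the units of the state.
- sense(): the state, without advancing time (a new reading comes with each control period).
- capture(name): name is "scene" or "top"; returns a dict with "pixels" (384x512x3 uint8, blue, green, red), "depth" (384x512 float32, m along the optical axis (not along the pixel's ray), 0 where there is no reading), "fx", "fy", "cx", "cy" (pixels), "R" (3x3) and "t" (3): a world point X has camera coordinates R X + t. Camera axes: x right, y down, z forward; pixel columns grow to the right and rows downward; lengths in m; the calibration is good to about 2 mm. A picture is of the moment at which its call begins.
- finish_job(): hands the job in; it is judged then, once.
Trained networks look in the newest picture that a camera, given by its name, has taken for a name from the list of things; names that differ only in an ending like _2 or _b are one class to them, and where a whole thing is asked for, a point or a joint stands for the part that bears it (a point fixed in the world has none). Each returns a list of dicts, best first, with "conf" (0 to 1); they miss things now and then, are a little off and sometimes report something else, mostly with a low value. They report only what shows in the picture. A call takes as long as a camera call.
- spot_in(thing, camera): "point" ([x, y, z] in m, in world coordinates, good to about 4 mm: the middle of the surface that is visible of it).
- tip_of(thing, camera): "point" ([x, y, z] in m, in world coordinates, good to about 4 mm: a listed point, or the origin of a listed thing).
The state is a dict: "time_s": time; "joints": joint angles; "joint_velocities": joint speeds; "effort": joint torques, N m; "tcp_pos": TCP position; "ee_rot": TCP orientation; "wrist_force": force on the tool from outside, world axes, zero at the start; "moment": the same for the moment, N m; "gripper_width": opening from 0.0 (shut) to 1.0 (fully open); "gripper_force": force on a finger pad.
Only numpy, scipy, OpenCV 4.12 (cv2) and the standard library are available. Lean on these libraries where they do the work, as an engineer would, in place of code of your own. Each camera call takes 0.05 s, during which the arm holds its last target. There are 200 camera calls.

## Working session

There is one attempt and no reset: what is moved stays moved. The work goes in short steps, Python scripts to look and compute and a tool call to move; the robot and the scene stay as the last step left them, time stands still between calls to the robot, and variables do not carry over. Pictures are saved under pics/ and viewed, at most 14 in all, crops included, and the job is handed in when it is done.

Besides the shell and the picture viewer there is one more tool, called after "Emit:" by a JSON object that holds its "name" and its "arguments", one argument or row to a line. servo_tool: Moves the arm, as the interface text tells. Its arguments: {"type":"object","properties":{"slide":{"type":"array"},"spin":{"type":"array"},"grip":{"type":"array"}},"required":["slide","spin","grip"]}

```bash
mkdir -p pics
python3 - <<'E'
from station import *
import cv2,numpy as np
s=sense();print(s['time_s'],s['tcp_pos'],np.round(s['ee_rot'],3).tolist(),s['gripper_width'],finger_overhang)
for c in ("scene","top"):
    im=capture(c);cv2.imwrite(f"pics/{c}0.png",im["pixels"])
    print(c,np.round(-im["R"].T@im["t"],3))
    for n in "shaker tin sand_timer round_stand square_stand paddle_stand spare_board cup creamer".split():
        print(n,[(np.round(d["point"],3).tolist(),round(d["conf"],2)) for d in tip_of(n,c)[:3]])
E
```

```text
0.0 [0.20869323 0.58853318 0.24645727] [[0.942, -0.334, -0.001], [-0.334, -0.942, -0.002], [0.0, 0.002, -1.0]] 1.0001148504823403 0.025
scene [ 0.007 -0.512  0.859]
shaker [([0.424, -0.24, 0.006], 0.83)]
tin [([0.581, 0.177, 0.003], 0.94)]
sand_timer [([0.591, -0.137, 0.003], 0.89)]
round_stand [([0.58, -0.135, -0.002], 0.87)]
square_stand [([0.581, -0.136, -0.004], 0.74), ([0.423, -0.235, 0.001], 0.73)]
paddle_stand [([0.582, 0.177, -0.003], 0.65)]
spare_board [([0.44, 0.246, -0.001], 0.95), ([0.422, -0.241, 0.006], 0.38)]
cup [([0.452, 0.01, 0.002], 0.73)]
creamer [([0.654, -0.006, -0.0], 0.63)]
top [0.466 0.038 1.102]
shaker [([0.42, -0.241, 0.003], 0.74)]
tin [([0.583, 0.173, 0.01], 0.67)]
sand_timer [([0.586, -0.142, 0.001], 0.76)]
round_stand [([0.586, -0.135, -0.0], 0.86)]
square_stand [([0.424, -0.235, 0.001], 0.71)]
paddle_stand [([0.583, 0.172, 0.004], 0.56), ([0.423, -0.238, 0.006], 0.29)]
spare_board [([0.444, 0.248, 0.003], 0.81)]
cup [([0.457, 0.008, 0.002], 0.57)]
creamer [([0.648, -0.009, -0.005], 0.86)]
```

View pics/scene0.png

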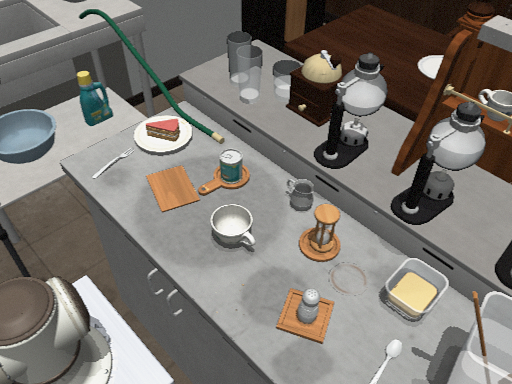

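View pics/top0.png

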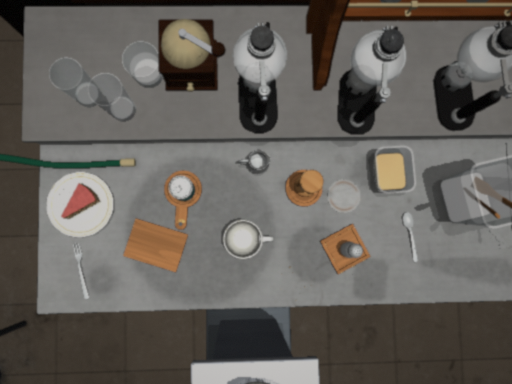

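The scene view shows the tin on the paddle stand (230,170), the timer on the round stand (322,235), the shaker on the square stand (308,308) and the board free at (172,188). The top view agrees, with the cup at (243,238) and the creamer at (258,162). Next I refine the positions with depth.

```bash
cat > h.py <<'E'
from station import *
import cv2,numpy as np
def cloud(c):
    im=capture(c);d=im["depth"];v,u=np.indices(d.shape)
    P=np.stack([(u-im["cx"])/im["fx"]*d,(v-im["cy"])/im["fy"]*d,d],-1)
    W=(P-im["t"])@im["R"]; W[d==0]=9
    return W,im
def near(W,xy,r,z0,z1):
    return (np.hypot(W[...,0]-xy[0],W[...,1]-xy[1])<r)&(W[...,2]>z0)&(W[...,2]<z1)
def circ(W,m):
    p=np.float32(W[m][:,:2]*1000)
    c,r=cv2.minEnclosingCircle(p); return np.round(c,1),round(r,1),len(p),np.round(np.median(W[m][:,2]*1000),1)
E
python3 - <<'E'
from h import *
for c in("top","scene"):
    W,im=cloud(c);print(c,im["fx"])
    hsv=cv2.cvtColor(im["pixels"],cv2.COLOR_BGR2HSV);wood=(hsv[...,1]>90)&(hsv[...,2]>60)
    print("timer",circ(W,near(W,(.586,-.14),.06,.095,.13)))
    print("tin",circ(W,near(W,(.583,.174),.05,.066,.09)))
    print("shaker",circ(W,near(W,(.422,-.24),.05,.08,.11)), circ(W,near(W,(.422,-.24),.05,.03,.07)))
    for n,xy,r in(("round",(.585,-.137),.065),("square",(.423,-.237),.08),("paddle",(.583,.174),.13),("board",(.443,.247),.1)):
        m=near(W,xy,r,-.004,.018)&wood
        p=np.float32(W[m][:,:2]*1000)
        print(n,circ(W,m),np.round(cv2.minAreaRect(p)[0],1),np.round(cv2.minAreaRect(p)[1:][0],1),cv2.minAreaRect(p)[2])
        if n=="paddle":print(circ(W,near(W,xy,.058,-.004,.018)&wood))
    for x in(.68,.70,.72,.74,.78):print(x,np.round(np.median(W[(abs(W[...,0]-x)<.005)&(abs(W[...,1]-.1)<.3)][:,2]),3),end=' ')
E
```

```text
top 428.93262710855737
timer (array([ 587.3, -135.9]), 27.8, 436, np.float64(113.6))
tin (array([582.9, 173.5]), 29.1, 448, np.float64(75.0))
shaker (array([ 422.4, -241.3]), 17.1, 163, np.float64(91.0)) (array([ 423. , -238.2]), 21.5, 122, np.float64(51.3))
round (array([ 583.2, -133.9]), 47.6, 614, np.float64(9.4)) [ 578.8 -129.3] [92.1 81.3] 39.01950454711914
square (array([ 424.8, -235.5]), 65.0, 1079, np.float64(7.8)) [ 424.4 -234.8] [95.8 95.8] 26.5014591217041
paddle (array([544.3, 194.1]), 92.1, 1166, np.float64(8.7)) [542.8 186.4] [120.  178.4] 58.398834228515625
(array([578.9, 177.4]), 53.9, 610, np.float64(9.7))
board (array([454.5, 241.5]), 88.6, 2316, np.float64(7.1)) [465.9 238.7] [139.  143.8] 71.84391021728516
0.68 0.001 0.7 0.098 0.72 0.101 0.74 0.102 0.78 0.105 scene 467.7899329827575
timer (array([ 586. , -138.7]), 29.0, 437, np.float64(112.6))
tin (array([582.9, 170.1]), 31.3, 331, np.float64(74.3))
shaker (array([ 422. , -243.5]), 17.0, 229, np.float64(90.2)) (array([ 421.3, -242.2]), 21.4, 280, np.float64(49.1))
round (array([ 580.2, -133.1]), 50.6, 842, np.float64(8.8)) [ 579.5 -136.4] [91.1 92.9] 26.317087173461914
square (array([ 422.1, -235.4]), 66.3, 1504, np.float64(6.3)) [ 422.4 -235.8] [97.8 97.1] 26.58172607421875
paddle (array([541.8, 192.8]), 91.6, 803, np.float64(8.1)) [542. 186.] [118.1 175.9] 61.42714309692383
(array([578.3, 176.9]), 53.5, 394, np.float64(9.1))
board (array([451.5, 243.3]), 91.7, 1641, np.float64(6.4)) [465.3 237.8] [145.  145.7] 71.2425308227539
0.68 0.0 0.7 0.052 0.72 0.101 0.74 0.111 0.78 0.145
```

Emit:
{"name": "servo_tool", "arguments": {
  "slide": [
    [0.035,0.019,0],
    [0.07,0.038,0],
    [0.105,0.057,0],
    [0.14,0.076,0],
    [0.175,0.095,0]
  ],
  "spin": [-5,-10,-15,-19.5,-19.5],
  "grip": [0,0,0,0,0]
}}

```text
time_s: 1.52
tcp_pos: [0.3429, 0.4396, 0.2478]
ee_rot: [[1.0, 0.003, 0.0], [0.003, -1.0, 0.0], [0.0, -0.0, -1.0]]
wrist_force: [1.9, 0.6, 0.3]
gripper_width: 0.998
gripper_force: 0.0
```

Emit:
{"name": "servo_tool", "arguments": {
  "slide": [
    [0.026,0.029,0],
    [0.052,0.058,0],
    [0.078,0.087,0],
    [0.104,0.116,0],
    [0.13,0.145,0]
  ],
  "spin": [0,0,0,0,0],
  "grip": [0,0,0,0,0]
}}

```text
time_s: 1.93
tcp_pos: [0.473, 0.2944, 0.2479]
ee_rot: [[1.0, -0.0, 0.0], [-0.0, -1.0, 0.0], [0.0, -0.0, -1.0]]
wrist_force: [0.8, 0.6, 0.1]
gripper_width: 1.003
gripper_force: 0.0
```

Emit:
{"name": "servo_tool", "arguments": {
  "slide": [
    [0.026,0.029,0],
    [0.052,0.058,0],
    [0.078,0.087,0],
    [0.104,0.116,0],
    [0.111,0.123,0]
  ],
  "spin": [0,0,0,0,0],
  "grip": [0,0,0,0,0]
}}

```text
time_s: 2.35
tcp_pos: [0.5855, 0.1691, 0.2473]
ee_rot: [[1.0, -0.005, 0.0], [-0.005, -1.0, -0.001], [0.0, 0.001, -1.0]]
wrist_force: [0.3, 0.1, -0.3]
gripper_width: 1.001
gripper_force: 0.0
```

Emit:
{"name": "servo_tool", "arguments": {
  "slide": [
    [-0.001,-0.001,0.04],
    [-0.001,-0.001,0.08],
    [-0.001,-0.001,0.12],
    [-0.001,-0.001,0.155],
    [-0.001,-0.001,0.175]
  ],
  "spin": [0,0,0,0,0],
  "grip": [0,0,0,0,0]
}}

```text
time_s: 2.77
tcp_pos: [0.5795, 0.1729, 0.0682]
ee_rot: [[1.0, -0.001, -0.006], [-0.001, -1.0, -0.003], [-0.006, 0.003, -1.0]]
wrist_force: [-0.4, -0.5, 0.5]
gripper_width: 0.999
gripper_force: 0.0
```

Emit:
{"name": "servo_tool", "arguments": {
  "slide": [
    [0,0,0.006],
    [0,0,0.011],
    [0,0,0.011],
    [0,0,0.011],
    [0,0,0.011]
  ],
  "spin": [0,0,0,0,0],
  "grip": [0,0,0.2,0.3,0.4]
}}

```text
time_s: 3.18
tcp_pos: [0.583, 0.1746, 0.0636]
ee_rot: [[1.0, -0.0, 0.003], [-0.0, -1.0, 0.002], [0.003, -0.002, -1.0]]
wrist_force: [-0.1, -0.3, 1.0]
gripper_width: 0.855
gripper_force: 0.0
```

Emit:
{"name": "servo_tool", "arguments": {
  "slide": [
    [0,0,0],
    [0,0,0],
    [0,0,0],
    [0,0,0],
    [0,0,0]
  ],
  "spin": [0,0,0,0,0],
  "grip": [0.5,0.6,0.8,1,1]
}}

```text
time_s: 3.6
tcp_pos: [0.5823, 0.1739, 0.0626]
ee_rot: [[1.0, -0.0, 0.001], [-0.0, -1.0, 0.0], [0.001, -0.0, -1.0]]
wrist_force: [-1.7, -1.5, 5.5]
gripper_width: 0.649
gripper_force: 30.0
```

Emit:
{"name": "servo_tool", "arguments": {
  "slide": [
    [0,0,0],
    [0,0,0],
    [0,0,0],
    [0,0,0],
    [0,0,0]
  ],
  "spin": [0,0,0,0,0],
  "grip": [1,1,1,1,1]
}}

```text
time_s: 4.02
tcp_pos: [0.5822, 0.1739, 0.0626]
ee_rot: [[1.0, -0.0, 0.001], [-0.0, -1.0, 0.0], [0.001, -0.0, -1.0]]
wrist_force: [-1.4, -0.3, 6.1]
gripper_width: 0.655
gripper_force: 30.0
```

Emit:
{"name": "servo_tool", "arguments": {
  "slide": [
    [0,0,-0.01],
    [0,0,-0.025],
    [0,0,-0.04],
    [-0.01,-0.005,-0.055],
    [-0.03,-0.016,-0.06]
  ],
  "spin": [0,0,0,0,0],
  "grip": [1,1,1,1,1]
}}

```text
time_s: 4.43
tcp_pos: [0.5542, 0.1901, 0.1237]
ee_rot: [[1.0, -0.002, 0.004], [-0.002, -1.0, 0.002], [0.004, -0.002, -1.0]]
wrist_force: [1.1, 0.8, -0.8]
gripper_width: 0.648
gripper_force: 30.0
```

Emit:
{"name": "servo_tool", "arguments": {
  "slide": [
    [-0.03,-0.016,0],
    [-0.06,-0.031,0],
    [-0.085,-0.044,0],
    [-0.104,-0.054,0],
    [-0.109,-0.057,0]
  ],
  "spin": [0,0,0,0,0],
  "grip": [1,1,1,1,1]
}}

```text
time_s: 4.85
tcp_pos: [0.4402, 0.2475, 0.1216]
ee_rot: [[1.0, 0.002, -0.001], [0.002, -1.0, -0.0], [-0.001, 0.0, -1.0]]
wrist_force: [-0.2, 0.5, -1.5]
gripper_width: 0.652
gripper_force: 30.0
```

Emit:
{"name": "servo_tool", "arguments": {
  "slide": [
    [0,0,0.015],
    [0,0,0.035],
    [0,0,0.05],
    [0,0,0.055],
    [0,0,0.057]
  ],
  "spin": [0,0,0,0,0],
  "grip": [1,1,1,1,1]
}}

```text
time_s: 5.27
tcp_pos: [0.4427, 0.2462, 0.0636]
ee_rot: [[1.0, -0.001, -0.002], [-0.001, -1.0, -0.002], [-0.002, 0.002, -1.0]]
wrist_force: [-2.1, -1.3, 5.4]
gripper_width: 0.657
gripper_force: 30.0
```

Emit:
{"name": "servo_tool", "arguments": {
  "slide": [
    [0,0,0.001],
    [0,0,0.001],
    [0,0,0.001],
    [0,0,0.001],
    [0,0,0.001]
  ],
  "spin": [0,0,0,0,0],
  "grip": [1,1,1,1,1]
}}

```text
time_s: 5.68
tcp_pos: [0.4433, 0.2473, 0.0641]
ee_rot: [[1.0, -0.0, 0.001], [-0.0, -1.0, 0.001], [0.001, -0.001, -1.0]]
wrist_force: [-0.3, -0.3, -2.2]
gripper_width: 0.654
gripper_force: 30.0
```

Emit:
{"name": "servo_tool", "arguments": {
  "slide": [
    [0,0,0.001],
    [0,0,0.001],
    [0,0,0.001],
    [0,0,0.001],
    [0,0,0.001]
  ],
  "spin": [0,0,0,0,0],
  "grip": [1,1,0.3,0.2,0.1]
}}

```text
time_s: 6.1
tcp_pos: [0.4431, 0.2471, 0.0626]
ee_rot: [[1.0, -0.0, 0.0], [-0.0, -1.0, 0.0], [0.0, -0.0, -1.0]]
wrist_force: [1.3, 0.9, 0.0]
gripper_width: 0.776
gripper_force: 0.0
```

Emit:
{"name": "servo_tool", "arguments": {
  "slide": [
    [0,0,0],
    [0,0,0],
    [0,0,-0.03],
    [0,0,-0.07],
    [0,0,-0.11]
  ],
  "spin": [0,0,0,0,0],
  "grip": [0,0,0,0,0]
}}

```text
time_s: 6.52
tcp_pos: [0.4424, 0.2463, 0.1729]
ee_rot: [[1.0, -0.0, -0.002], [-0.0, -1.0, -0.003], [-0.002, 0.003, -1.0]]
wrist_force: [1.6, 0.9, 0.9]
gripper_width: 0.993
gripper_force: 0.0
```

Emit:
{"name": "servo_tool", "arguments": {
  "slide": [
    [0.01,0.03,-0.025],
    [0.02,0.06,-0.05],
    [0.03,0.098,-0.06],
    [0.04,0.136,-0.06],
    [0.05,0.174,-0.06]
  ],
  "spin": [0,0,0,0,0],
  "grip": [0,0,0,0,0]
}}

```text
time_s: 6.93
tcp_pos: [0.4933, 0.0716, 0.2338]
ee_rot: [[1.0, 0.001, 0.003], [0.001, -1.0, 0.001], [0.003, -0.001, -1.0]]
wrist_force: [0.9, 0.2, -0.9]
gripper_width: 1.005
gripper_force: 0.0
```

Run:
```python
from h import *
for c in("top","scene"):
    W,im=cloud(c);cv2.imwrite(f"pics/{c}1.png",im["pixels"])
    hsv=cv2.cvtColor(im["pixels"],cv2.COLOR_BGR2HSV);wood=(hsv[...,1]>90)&(hsv[...,2]>60)
    print("timer",circ(W,near(W,(.586,-.14),.06,.1,.125)))
    print("tin",circ(W,near(W,(.443,.247),.05,.066,.09)))
    print("paddle",circ(W,near(W,(.581,.175),.055,.0072,.018)&wood&(W[...,0]>.55)))
    for n in("paddle_stand","tin"):print(n,[(np.round(d["point"],3).tolist(),round(d["conf"],2)) for d in tip_of(n,c)[:2]])
```

```text
timer (array([ 587.2, -136.6]), 27.9, 435, np.float64(113.5))
tin (array([0., 0.]), 0.0, 0, np.float64(nan))
paddle (array([586.1, 175.5]), 47.1, 330, np.float64(9.6))
paddle_stand [([0.586, 0.172, 0.002], 0.94)]
tin []
timer (array([ 586.2, -138.7]), 28.5, 436, np.float64(112.5))
tin (array([444. , 247.5]), 31.9, 366, np.float64(75.2))
paddle (array([584.9, 174.4]), 49.2, 255, np.float64(9.3))
paddle_stand [([0.584, 0.175, -0.001], 0.67)]
tin [([0.444, 0.251, 0.006], 0.67)]
  return _methods._mean(a, axis=axis, dtype=dtype,
  ret = ret.dtype.type(ret / rcount)
```

View pics/scene1.png

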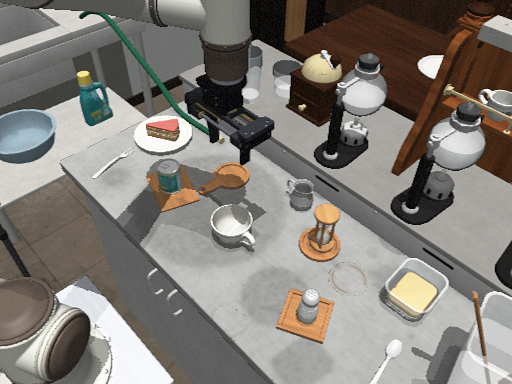

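The tin stands upright on the board (168,175) and the paddle stand (230,178) is free. Next: the timer.

Emit:
{"name": "servo_tool", "arguments": {
  "slide": [
    [0.016,0.036,0],
    [0.032,0.072,0],
    [0.048,0.108,0],
    [0.064,0.144,0],
    [0.08,0.18,0]
  ],
  "spin": [0,0,0,0,0],
  "grip": [0,0,0,0,0]
}}

```text
time_s: 7.65
tcp_pos: [0.5737, -0.1069, 0.2324]
ee_rot: [[1.0, 0.003, -0.0], [0.003, -1.0, 0.0], [-0.0, -0.0, -1.0]]
wrist_force: [0.1, 0.9, 1.0]
gripper_width: 0.996
gripper_force: 0.0
```

Emit:
{"name": "servo_tool", "arguments": {
  "slide": [
    [0.012,0.027,0],
    [0.014,0.03,0],
    [0.014,0.03,0.01],
    [0.014,0.03,0.04],
    [0.014,0.03,0.07]
  ],
  "spin": [0,0,0,0,0],
  "grip": [0,0,0,0,0]
}}

```text
time_s: 8.07
tcp_pos: [0.5873, -0.135, 0.1624]
ee_rot: [[1.0, 0.002, 0.003], [0.002, -1.0, 0.001], [0.003, -0.001, -1.0]]
wrist_force: [0.2, 0.2, -0.9]
gripper_width: 1.001
gripper_force: 0.0
```

Emit:
{"name": "servo_tool", "arguments": {
  "slide": [
    [0,0,0.025],
    [0,0,0.042],
    [0,0,0.05],
    [0,0,0.05],
    [0,0,0.05]
  ],
  "spin": [0,0,0,0,0],
  "grip": [0,0,0,0,0]
}}

```text
time_s: 8.48
tcp_pos: [0.5871, -0.1358, 0.1128]
ee_rot: [[1.0, 0.002, 0.0], [0.002, -1.0, -0.0], [0.0, 0.0, -1.0]]
wrist_force: [0.6, 1.0, 0.6]
gripper_width: 1.005
gripper_force: 0.0
```

Emit:
{"name": "servo_tool", "arguments": {
  "slide": [
    [0,0.001,0],
    [0,0.001,0],
    [0,0.001,0],
    [0,0.001,0],
    [0,0.001,0]
  ],
  "spin": [0,0,0,0,0],
  "grip": [0.1,0.2,0.26,0.3,0.32]
}}

```text
time_s: 8.9
tcp_pos: [0.587, -0.1382, 0.1132]
ee_rot: [[1.0, -0.001, 0.001], [-0.001, -1.0, 0.0], [0.001, -0.0, -1.0]]
wrist_force: [0.3, -0.2, -0.3]
gripper_width: 0.722
gripper_force: 0.0
```

Emit:
{"name": "servo_tool", "arguments": {
  "slide": [
    [0,0,0],
    [0,0,0],
    [0,0,0],
    [0,0,0],
    [0,0,0]
  ],
  "spin": [0,0,0,0,0],
  "grip": [0.34,0.36,0.4,0.7,1]
}}

```text
time_s: 9.32
tcp_pos: [0.5868, -0.1381, 0.1126]
ee_rot: [[1.0, -0.0, -0.0], [-0.0, -1.0, -0.0], [-0.0, 0.0, -1.0]]
wrist_force: [0.6, -0.5, 1.1]
gripper_width: 0.628
gripper_force: 30.0
```

Emit:
{"name": "servo_tool", "arguments": {
  "slide": [
    [0,0,0],
    [0,0,0],
    [0,0,-0.01],
    [0,0,-0.03],
    [0,0,-0.05]
  ],
  "spin": [0,0,0,0,0],
  "grip": [1,1,1,1,1]
}}

```text
time_s: 9.73
tcp_pos: [0.5861, -0.1381, 0.1626]
ee_rot: [[1.0, -0.001, -0.003], [-0.001, -1.0, 0.0], [-0.003, -0.0, -1.0]]
wrist_force: [0.7, -0.2, -0.2]
gripper_width: 0.631
gripper_force: 30.0
```

Emit:
{"name": "servo_tool", "arguments": {
  "slide": [
    [0,0,-0.025],
    [0,0,-0.045],
    [0,0,-0.055],
    [0,0,-0.055],
    [0,0,-0.055]
  ],
  "spin": [0,0,0,0,0],
  "grip": [1,1,1,1,1]
}}

```text
time_s: 10.15
tcp_pos: [0.5864, -0.1379, 0.2173]
ee_rot: [[1.0, -0.001, -0.0], [-0.001, -1.0, 0.001], [-0.0, -0.001, -1.0]]
wrist_force: [-0.3, 0.3, -2.6]
gripper_width: 0.63
gripper_force: 30.0
```

Run:
```python
from h import *
W,im=cloud("scene");cv2.imwrite("pics/scene2.png",cv2.resize(im["pixels"][80:300,200:460],None,fx=2.5,fy=2.5))
```

```text
(no output)
```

View pics/scene2.png

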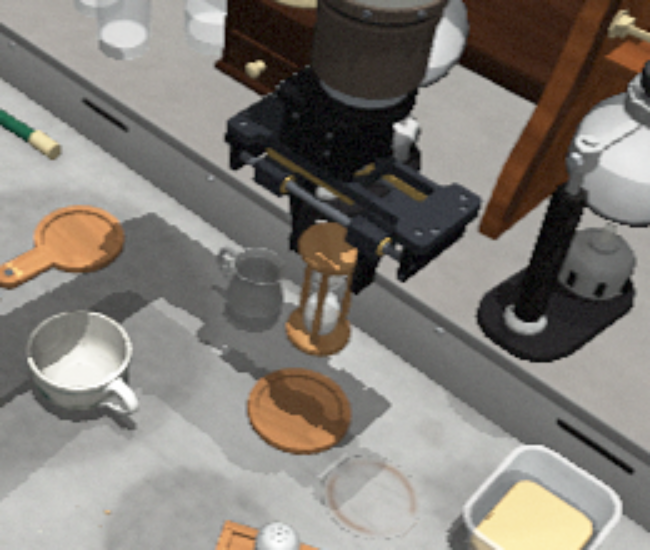

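The timer hangs upright in the gripper (325,290 in the crop). Now carry it to the paddle stand.

Emit:
{"name": "servo_tool", "arguments": {
  "slide": [
    [0,-0.015,0],
    [0,-0.045,0],
    [0,-0.08,0],
    [0,-0.115,0],
    [0,-0.15,0]
  ],
  "spin": [0,0,0,0,0],
  "grip": [1,1,1,1,1]
}}

```text
time_s: 10.62
tcp_pos: [0.5856, 0.013, 0.2154]
ee_rot: [[1.0, -0.002, -0.004], [-0.002, -1.0, -0.001], [-0.004, 0.001, -1.0]]
wrist_force: [0.8, 0.4, -0.8]
gripper_width: 0.63
gripper_force: 30.0
```

Emit:
{"name": "servo_tool", "arguments": {
  "slide": [
    [-0.001,-0.035,0],
    [-0.001,-0.07,0],
    [-0.002,-0.105,0],
    [-0.002,-0.135,0],
    [-0.002,-0.154,0]
  ],
  "spin": [0,0,0,0,0],
  "grip": [1,1,1,1,1]
}}

```text
time_s: 11.03
tcp_pos: [0.5838, 0.1685, 0.2152]
ee_rot: [[1.0, 0.002, -0.003], [0.002, -1.0, -0.001], [-0.003, 0.001, -1.0]]
wrist_force: [0.4, -0.1, -0.5]
gripper_width: 0.626
gripper_force: 30.0
```

Emit:
{"name": "servo_tool", "arguments": {
  "slide": [
    [0,-0.008,0],
    [0,-0.008,0.015],
    [0,-0.008,0.035],
    [0,-0.008,0.055],
    [0,-0.008,0.07]
  ],
  "spin": [0,0,0,0,0],
  "grip": [1,1,1,1,1]
}}

```text
time_s: 11.45
tcp_pos: [0.5834, 0.1727, 0.1443]
ee_rot: [[1.0, -0.001, -0.005], [-0.001, -1.0, -0.002], [-0.005, 0.002, -1.0]]
wrist_force: [-0.2, 0.8, -2.4]
gripper_width: 0.626
gripper_force: 30.0
```

Emit:
{"name": "servo_tool", "arguments": {
  "slide": [
    [0,0,0.015],
    [0,0,0.025],
    [0,0,0.03],
    [0,0,0.032],
    [0,0,0.032]
  ],
  "spin": [0,0,0,0,0],
  "grip": [1,1,1,1,1]
}}

```text
time_s: 11.87
tcp_pos: [0.5849, 0.1736, 0.1152]
ee_rot: [[1.0, -0.001, -0.001], [-0.001, -1.0, -0.001], [-0.001, 0.001, -1.0]]
wrist_force: [0.4, 0.3, -1.2]
gripper_width: 0.629
gripper_force: 30.0
```

Emit:
{"name": "servo_tool", "arguments": {
  "slide": [
    [0,0,0.001],
    [0,0,0.002],
    [0,0,0.002],
    [0,0,0.002],
    [0,0,0.002]
  ],
  "spin": [0,0,0,0,0],
  "grip": [1,1,1,1,1]
}}

```text
time_s: 12.28
tcp_pos: [0.5851, 0.174, 0.114]
ee_rot: [[1.0, -0.0, 0.001], [-0.0, -1.0, 0.0], [0.001, -0.0, -1.0]]
wrist_force: [0.3, 0.0, -0.9]
gripper_width: 0.629
gripper_force: 30.0
```

Emit:
{"name": "servo_tool", "arguments": {
  "slide": [
    [0,0,0.001],
    [0,0,0.001],
    [0,0,0.001],
    [0,0,0.001],
    [0,0,0.001]
  ],
  "spin": [0,0,0,0,0],
  "grip": [1,1,0.32,0.25,0.15]
}}

```text
time_s: 12.7
tcp_pos: [0.5851, 0.174, 0.1128]
ee_rot: [[1.0, -0.0, 0.001], [-0.0, -1.0, 0.0], [0.001, -0.0, -1.0]]
wrist_force: [0.8, 0.1, -0.1]
gripper_width: 0.755
gripper_force: 0.0
```

Emit:
{"name": "servo_tool", "arguments": {
  "slide": [
    [0,0,0],
    [0,0,-0.01],
    [0,0,-0.035],
    [0,0,-0.075],
    [0,0,-0.11]
  ],
  "spin": [0,0,0,0,0],
  "grip": [0,0,0,0,0]
}}

```text
time_s: 13.12
tcp_pos: [0.5849, 0.1737, 0.2247]
ee_rot: [[1.0, -0.0, 0.0], [-0.0, -1.0, -0.001], [0.0, 0.001, -1.0]]
wrist_force: [1.9, 0.6, 0.4]
gripper_width: 0.989
gripper_force: 0.0
```

Emit:
{"name": "servo_tool", "arguments": {
  "slide": [
    [-0.014,0.036,0],
    [-0.028,0.072,0],
    [-0.042,0.108,0],
    [-0.056,0.144,0],
    [-0.07,0.18,0]
  ],
  "spin": [0,0,0,0,0],
  "grip": [0,0,0,0,0]
}}

```text
time_s: 13.53
tcp_pos: [0.514, -0.0075, 0.2237]
ee_rot: [[1.0, 0.0, 0.002], [0.0, -1.0, 0.0], [0.002, -0.0, -1.0]]
wrist_force: [-0.1, -0.2, 0.1]
gripper_width: 1.0
gripper_force: 0.0
```

Emit:
{"name": "servo_tool", "arguments": {
  "slide": [
    [-0.014,0.036,0],
    [-0.028,0.072,0],
    [-0.042,0.108,0],
    [-0.056,0.144,0],
    [-0.07,0.18,0]
  ],
  "spin": [0,0,0,0,0],
  "grip": [0,0,0,0,0]
}}

```text
time_s: 13.95
tcp_pos: [0.4439, -0.1876, 0.2238]
ee_rot: [[1.0, 0.0, 0.002], [0.0, -1.0, -0.0], [0.002, 0.0, -1.0]]
wrist_force: [0.8, 0.5, 0.2]
gripper_width: 0.999
gripper_force: 0.0
```

Emit:
{"name": "servo_tool", "arguments": {
  "slide": [
    [-0.014,0.036,0],
    [-0.022,0.055,0],
    [-0.023,0.056,0],
    [-0.023,0.056,0],
    [-0.023,0.056,0]
  ],
  "spin": [0,0,0,0,0],
  "grip": [0,0,0,0,0]
}}

```text
time_s: 14.37
tcp_pos: [0.4219, -0.2419, 0.2231]
ee_rot: [[1.0, -0.001, 0.001], [-0.001, -1.0, -0.0], [0.001, 0.0, -1.0]]
wrist_force: [-1.2, 0.3, -0.1]
gripper_width: 0.995
gripper_force: 0.0
```

Run:
```python
from h import *
for c in("top","scene"):
    W,im=cloud(c)
    print("timer",circ(W,near(W,(.585,.174),.05,.1,.125)))
    print("tin",circ(W,near(W,(.443,.247),.05,.066,.09)))
    m=near(W,(.583,-.135),.06,.0072,.018)
    print("round",circ(W,m)if m.any()else 0)
cv2.imwrite("pics/scene3.png",im["pixels"])
```

```text
timer (array([585.3, 175.4]), 28.0, 456, np.float64(113.8))
tin (array([443.4, 248.2]), 28.7, 481, np.float64(76.1))
round (array([ 583. , -133.6]), 48.1, 544, np.float64(9.7))
timer (array([584.5, 172.5]), 28.4, 294, np.float64(112.9))
tin (array([444.3, 245.6]), 31.3, 368, np.float64(75.2))
round (array([ 581.2, -135.8]), 48.3, 223, np.float64(9.2))
```

View pics/scene3.png

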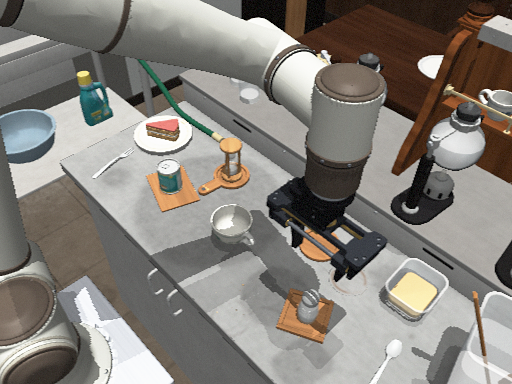

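The timer stands in the paddle stand (232,158) and the tin is on the board. Now the shaker, going down 0.161 m.

Emit:
{"name": "servo_tool", "arguments": {
  "slide": [
    [0,0,0.035],
    [0,0,0.07],
    [0,0,0.105],
    [0,0,0.13],
    [0,0,0.145]
  ],
  "spin": [0,0,0,0,0],
  "grip": [0,0,0,0,0]
}}

```text
time_s: 14.88
tcp_pos: [0.4206, -0.2405, 0.0748]
ee_rot: [[1.0, 0.001, -0.005], [0.001, -1.0, 0.001], [-0.005, -0.001, -1.0]]
wrist_force: [-0.3, 0.0, -0.1]
gripper_width: 0.998
gripper_force: 0.0
```

Emit:
{"name": "servo_tool", "arguments": {
  "slide": [
    [0,0,0.01],
    [0,0,0.016],
    [0,0,0.016],
    [0,0,0.016],
    [0,0,0.016]
  ],
  "spin": [0,0,0,0,0],
  "grip": [0,0.1,0.2,0.3,0.4]
}}

```text
time_s: 15.3
tcp_pos: [0.4227, -0.2419, 0.0624]
ee_rot: [[1.0, 0.0, 0.002], [0.0, -1.0, -0.001], [0.002, 0.001, -1.0]]
wrist_force: [0.2, 0.2, 0.4]
gripper_width: 0.78
gripper_force: 0.0
```

Emit:
{"name": "servo_tool", "arguments": {
  "slide": [
    [0,0,0],
    [0,0,0],
    [0,0,0],
    [0,0,0],
    [0,0,0]
  ],
  "spin": [0,0,0,0,0],
  "grip": [0.44,0.48,0.52,0.56,0.8]
}}

```text
time_s: 15.72
tcp_pos: [0.422, -0.2421, 0.0619]
ee_rot: [[1.0, -0.001, 0.001], [-0.001, -1.0, -0.0], [0.001, 0.0, -1.0]]
wrist_force: [0.6, 0.2, 0.8]
gripper_width: 0.453
gripper_force: 29.7
```

Emit:
{"name": "servo_tool", "arguments": {
  "slide": [
    [0,0,0],
    [0,0,0],
    [0,0,0],
    [0,0,0],
    [0,0,0]
  ],
  "spin": [0,0,0,0,0],
  "grip": [1,1,1,1,1]
}}

```text
time_s: 16.13
tcp_pos: [0.422, -0.2421, 0.0618]
ee_rot: [[1.0, -0.0, 0.001], [-0.0, -1.0, -0.0], [0.001, 0.0, -1.0]]
wrist_force: [0.2, 0.6, 2.9]
gripper_width: 0.457
gripper_force: 29.9
```

Emit:
{"name": "servo_tool", "arguments": {
  "slide": [
    [0,0,-0.01],
    [0,0,-0.025],
    [0,0,-0.04],
    [0,0,-0.055],
    [0,0,-0.06]
  ],
  "spin": [0,0,0,0,0],
  "grip": [1,1,1,1,1]
}}

```text
time_s: 16.55
tcp_pos: [0.4223, -0.2422, 0.1229]
ee_rot: [[1.0, -0.0, 0.002], [-0.0, -1.0, -0.001], [0.002, 0.001, -1.0]]
wrist_force: [0.6, -0.1, -1.2]
gripper_width: 0.461
gripper_force: 29.6
```

Emit:
{"name": "servo_tool", "arguments": {
  "slide": [
    [0.01,-0.007,0],
    [0.04,-0.027,0],
    [0.07,-0.047,0],
    [0.1,-0.067,0],
    [0.13,-0.087,0]
  ],
  "spin": [0,0,0,0,0],
  "grip": [1,1,1,1,1]
}}

```text
time_s: 16.97
tcp_pos: [0.5526, -0.1535, 0.1201]
ee_rot: [[1.0, -0.001, -0.002], [-0.001, -1.0, 0.0], [-0.002, -0.0, -1.0]]
wrist_force: [1.0, -1.0, -2.1]
gripper_width: 0.453
gripper_force: 29.6
```

Emit:
{"name": "servo_tool", "arguments": {
  "slide": [
    [0.02,-0.013,0],
    [0.028,-0.018,0],
    [0.03,-0.02,0],
    [0.03,-0.02,0.015],
    [0.03,-0.02,0.03]
  ],
  "spin": [0,0,0,0,0],
  "grip": [1,1,1,1,1]
}}

```text
time_s: 17.38
tcp_pos: [0.5812, -0.1351, 0.091]
ee_rot: [[1.0, -0.001, -0.0], [-0.001, -1.0, 0.0], [-0.0, -0.0, -1.0]]
wrist_force: [-0.5, -0.3, -1.6]
gripper_width: 0.459
gripper_force: 29.6
```

Emit:
{"name": "servo_tool", "arguments": {
  "slide": [
    [0,0,0.015],
    [0,0,0.025],
    [0,0,0.028],
    [0,0,0.028],
    [0,0,0.028]
  ],
  "spin": [0,0,0,0,0],
  "grip": [1,1,1,1,1]
}}

```text
time_s: 17.8
tcp_pos: [0.5818, -0.1354, 0.0639]
ee_rot: [[1.0, -0.001, 0.001], [-0.001, -1.0, -0.0], [0.001, 0.0, -1.0]]
wrist_force: [-0.4, -0.1, -1.6]
gripper_width: 0.458
gripper_force: 29.6
```

Run:
```python
from h import *
s=sense();print(s["tcp_pos"],s["wrist_force"])
W,im=cloud("scene");cv2.imwrite("pics/scene4.png",cv2.resize(im["pixels"][100:320,220:480],None,fx=2.5,fy=2.5))
```

```text
[ 0.58182356 -0.13535292  0.06391871] [-0.37204923 -0.10342014 -1.63267616]
```

View pics/scene4.png

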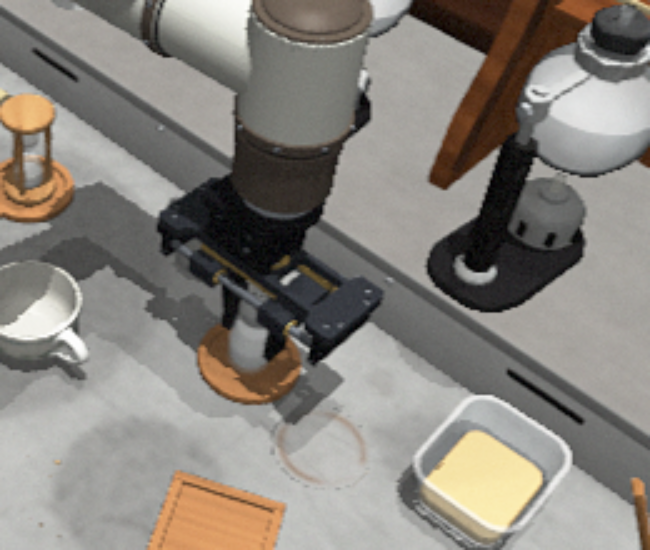

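The shaker is upright just above the middle of the round stand (248,350 in the crop), and the square stand is free.

Emit:
{"name": "servo_tool", "arguments": {
  "slide": [
    [0,0,0.001],
    [0,0,0.002],
    [0,0,0.002],
    [0,0,0.002],
    [0,0,0.002]
  ],
  "spin": [0,0,0,0,0],
  "grip": [1,1,1,1,1]
}}

```text
time_s: 18.27
tcp_pos: [0.5821, -0.1351, 0.0619]
ee_rot: [[1.0, -0.0, 0.001], [-0.0, -1.0, -0.0], [0.001, 0.0, -1.0]]
wrist_force: [-0.9, -0.5, 0.1]
gripper_width: 0.46
gripper_force: 29.7
```

Emit:
{"name": "servo_tool", "arguments": {
  "slide": [
    [0,0,0],
    [0,0,0],
    [0,0,0],
    [0,0,0],
    [0,0,0]
  ],
  "spin": [0,0,0,0,0],
  "grip": [0.5,0.4,0.3,0.15,0]
}}

```text
time_s: 18.68
tcp_pos: [0.5817, -0.1351, 0.0615]
ee_rot: [[1.0, -0.0, -0.0], [-0.0, -1.0, -0.0], [-0.0, 0.0, -1.0]]
wrist_force: [-0.1, 0.5, -1.1]
gripper_width: 0.721
gripper_force: 0.0
```

Emit:
{"name": "servo_tool", "arguments": {
  "slide": [
    [0,0,0],
    [0,0,-0.02],
    [0,0,-0.055],
    [0,0,-0.095],
    [0,0,-0.135]
  ],
  "spin": [0,0,0,0,0],
  "grip": [0,0,0,0,0]
}}

```text
time_s: 19.1
tcp_pos: [0.5811, -0.1351, 0.1975]
ee_rot: [[1.0, -0.0, -0.002], [-0.0, -1.0, -0.0], [-0.002, 0.0, -1.0]]
wrist_force: [1.6, 1.1, 0.2]
gripper_width: 0.994
gripper_force: 0.0
```

Emit:
{"name": "servo_tool", "arguments": {
  "slide": [
    [-0.013,-0.036,-0.02],
    [-0.026,-0.072,-0.025],
    [-0.039,-0.108,-0.025],
    [-0.052,-0.144,-0.025],
    [-0.065,-0.18,-0.025]
  ],
  "spin": [0,0,0,0,0],
  "grip": [0,0,0,0,0]
}}

```text
time_s: 19.52
tcp_pos: [0.5159, 0.0463, 0.222]
ee_rot: [[1.0, -0.001, 0.001], [-0.001, -1.0, 0.0], [0.001, -0.0, -1.0]]
wrist_force: [0.7, 1.0, 0.3]
gripper_width: 1.005
gripper_force: 0.0
```

Emit:
{"name": "servo_tool", "arguments": {
  "slide": [
    [-0.013,-0.036,0],
    [-0.026,-0.072,0],
    [-0.039,-0.108,0],
    [-0.052,-0.144,0],
    [-0.065,-0.18,0]
  ],
  "spin": [0,0,0,0,0],
  "grip": [0,0,0,0,0]
}}

```text
time_s: 19.93
tcp_pos: [0.4509, 0.2265, 0.2218]
ee_rot: [[1.0, -0.0, 0.0], [-0.0, -1.0, 0.0], [0.0, -0.0, -1.0]]
wrist_force: [0.9, 0.8, 0.6]
gripper_width: 0.999
gripper_force: 0.0
```

Emit:
{"name": "servo_tool", "arguments": {
  "slide": [
    [-0.008,-0.022,0],
    [-0.008,-0.022,0],
    [-0.008,-0.022,0],
    [-0.008,-0.022,0],
    [-0.008,-0.022,0]
  ],
  "spin": [0,0,0,0,0],
  "grip": [0,0,0,0,0]
}}

```text
time_s: 20.35
tcp_pos: [0.4441, 0.2461, 0.2215]
ee_rot: [[1.0, -0.002, -0.0], [-0.002, -1.0, -0.0], [-0.0, 0.0, -1.0]]
wrist_force: [-0.2, 0.5, 0.4]
gripper_width: 1.002
gripper_force: 0.0
```

Run:
```python
from h import *
for c in("top","scene"):
    W,im=cloud(c)
    m=near(W,(.582,-.135),.035,.08,.11);print("shaker",circ(W,m)if m.any()else 0)
    hsv=cv2.cvtColor(im["pixels"],cv2.COLOR_BGR2HSV)
    m=near(W,(.4235,-.236),.08,-.004,.018)&(hsv[...,1]>90)
    print("square",cv2.minAreaRect(np.float32(W[m][:,:2]*1000)))
```

```text
shaker (array([ 582.2, -135.1]), 17.4, 161, np.float64(90.8))
square ((424.6054382324219, -234.89776611328125), (95.42362976074219, 95.8397445678711), 26.568449020385742)
shaker (array([ 579.7, -138.4]), 17.2, 167, np.float64(89.6))
square ((422.37420654296875, -235.99151611328125), (96.80843353271484, 96.56163024902344), 26.440898895263672)
```

Emit:
{"name": "servo_tool", "arguments": {
  "slide": [
    [0,0,0.035],
    [0,0,0.07],
    [0,0,0.105],
    [0,0,0.13],
    [0,0,0.145]
  ],
  "spin": [0,0,0,0,0],
  "grip": [0,0,0,0,0]
}}

```text
time_s: 20.87
tcp_pos: [0.443, 0.2447, 0.0736]
ee_rot: [[1.0, -0.003, -0.004], [-0.003, -1.0, -0.003], [-0.004, 0.003, -1.0]]
wrist_force: [0.6, 0.2, 0.6]
gripper_width: 1.002
gripper_force: 0.0
```

Emit:
{"name": "servo_tool", "arguments": {
  "slide": [
    [0,0,0.008],
    [0,0,0.013],
    [0,0,0.013],
    [0,0,0.013],
    [0,0,0.013]
  ],
  "spin": [0,0,0,0,0],
  "grip": [0,0.1,0.2,0.25,0.3]
}}

```text
time_s: 21.28
tcp_pos: [0.4447, 0.2475, 0.0648]
ee_rot: [[1.0, -0.0, 0.002], [-0.0, -1.0, 0.002], [0.002, -0.002, -1.0]]
wrist_force: [1.2, 0.4, -0.2]
gripper_width: 0.784
gripper_force: 0.0
```

Emit:
{"name": "servo_tool", "arguments": {
  "slide": [
    [0,0,0],
    [0,0,0],
    [0,0,0],
    [0,0,0],
    [0,0,0]
  ],
  "spin": [0,0,0,0,0],
  "grip": [0.34,0.4,0.6,1,1]
}}

```text
time_s: 21.7
tcp_pos: [0.4443, 0.2473, 0.0644]
ee_rot: [[1.0, -0.0, 0.001], [-0.0, -1.0, 0.001], [0.001, -0.001, -1.0]]
wrist_force: [-1.5, -0.6, 5.2]
gripper_width: 0.652
gripper_force: 30.0
```

Emit:
{"name": "servo_tool", "arguments": {
  "slide": [
    [0,0,0],
    [0,0,-0.01],
    [0,0,-0.04],
    [0,0,-0.07],
    [0,0,-0.09]
  ],
  "spin": [0,0,0,0,0],
  "grip": [1,1,1,1,1]
}}

```text
time_s: 22.12
tcp_pos: [0.4444, 0.2473, 0.1561]
ee_rot: [[1.0, 0.0, 0.002], [0.0, -1.0, 0.001], [0.002, -0.001, -1.0]]
wrist_force: [0.9, 0.5, -1.8]
gripper_width: 0.649
gripper_force: 30.0
```

Emit:
{"name": "servo_tool", "arguments": {
  "slide": [
    [0,0.015,-0.005],
    [-0.002,0.045,-0.01],
    [-0.003,0.08,-0.01],
    [-0.005,0.115,-0.01],
    [-0.006,0.15,-0.01]
  ],
  "spin": [0,0,0,0,0],
  "grip": [1,1,1,1,1]
}}

```text
time_s: 22.53
tcp_pos: [0.4362, 0.0947, 0.1629]
ee_rot: [[1.0, -0.0, -0.002], [-0.0, -1.0, -0.001], [-0.002, 0.001, -1.0]]
wrist_force: [0.9, -0.6, -1.7]
gripper_width: 0.652
gripper_force: 30.0
```

Emit:
{"name": "servo_tool", "arguments": {
  "slide": [
    [-0.002,0.035,0],
    [-0.003,0.07,0],
    [-0.005,0.105,0],
    [-0.006,0.14,0],
    [-0.008,0.175,0]
  ],
  "spin": [0,0,0,0,0],
  "grip": [1,1,1,1,1]
}}

```text
time_s: 22.95
tcp_pos: [0.4281, -0.0801, 0.163]
ee_rot: [[1.0, -0.001, -0.002], [-0.001, -1.0, 0.0], [-0.002, -0.0, -1.0]]
wrist_force: [1.2, 0.7, -2.1]
gripper_width: 0.651
gripper_force: 30.0
```

Emit:
{"name": "servo_tool", "arguments": {
  "slide": [
    [-0.002,0.035,0],
    [-0.003,0.07,0],
    [-0.005,0.105,0],
    [-0.006,0.135,0],
    [-0.007,0.158,0]
  ],
  "spin": [0,0,0,0,0],
  "grip": [1,1,1,1,1]
}}

```text
time_s: 23.37
tcp_pos: [0.4208, -0.2382, 0.1627]
ee_rot: [[1.0, -0.003, -0.002], [-0.003, -1.0, 0.001], [-0.002, -0.001, -1.0]]
wrist_force: [0.8, 0.6, -1.6]
gripper_width: 0.647
gripper_force: 30.0
```

Emit:
{"name": "servo_tool", "arguments": {
  "slide": [
    [0,0,0],
    [0,0,0.01],
    [0,0,0.03],
    [0,0,0.05],
    [0,0,0.065]
  ],
  "spin": [0,0,0,0,0],
  "grip": [1,1,1,1,1]
}}

```text
time_s: 23.78
tcp_pos: [0.4206, -0.2356, 0.0967]
ee_rot: [[1.0, -0.002, -0.003], [-0.002, -1.0, 0.001], [-0.003, -0.001, -1.0]]
wrist_force: [-0.6, -0.6, -1.9]
gripper_width: 0.655
gripper_force: 30.0
```

Emit:
{"name": "servo_tool", "arguments": {
  "slide": [
    [0.002,0,0.015],
    [0.002,0,0.025],
    [0.002,0,0.03],
    [0.002,0,0.03],
    [0.002,0,0.03]
  ],
  "spin": [0,0,0,0,0],
  "grip": [1,1,1,1,1]
}}

```text
time_s: 24.2
tcp_pos: [0.4243, -0.2359, 0.0685]
ee_rot: [[1.0, -0.0, -0.001], [-0.0, -1.0, 0.0], [-0.001, -0.0, -1.0]]
wrist_force: [-1.2, 0.6, -0.7]
gripper_width: 0.651
gripper_force: 30.0
```

Emit:
{"name": "servo_tool", "arguments": {
  "slide": [
    [0,0,0.001],
    [0,0,0.002],
    [0,0,0.002],
    [0,0,0.002],
    [0,0,0.002]
  ],
  "spin": [0,0,0,0,0],
  "grip": [1,1,1,1,1]
}}

```text
time_s: 24.62
tcp_pos: [0.4249, -0.2361, 0.0669]
ee_rot: [[1.0, -0.0, 0.001], [-0.0, -1.0, -0.0], [0.001, 0.0, -1.0]]
wrist_force: [0.6, -0.6, -2.0]
gripper_width: 0.648
gripper_force: 30.0
```

Emit:
{"name": "servo_tool", "arguments": {
  "slide": [
    [0,0,0.001],
    [0,0,0.002],
    [0,0,0.003],
    [0,0,0.003],
    [0,0,0.003]
  ],
  "spin": [0,0,0,0,0],
  "grip": [1,1,1,1,1]
}}

```text
time_s: 25.03
tcp_pos: [0.4248, -0.236, 0.0635]
ee_rot: [[1.0, -0.0, -0.0], [-0.0, -1.0, -0.0], [-0.0, 0.0, -1.0]]
wrist_force: [-0.5, -0.4, -1.2]
gripper_width: 0.653
gripper_force: 30.0
```

Emit:
{"name": "servo_tool", "arguments": {
  "slide": [
    [0,0,0.001],
    [0,0,0.001],
    [0,0,0.001],
    [0,0,0.001],
    [0,0,0.001]
  ],
  "spin": [0,0,0,0,0],
  "grip": [1,1,1,1,1]
}}

```text
time_s: 25.45
tcp_pos: [0.4247, -0.2361, 0.0634]
ee_rot: [[1.0, -0.0, 0.0], [-0.0, -1.0, -0.0], [0.0, 0.0, -1.0]]
wrist_force: [-1.5, 1.0, 5.5]
gripper_width: 0.652
gripper_force: 30.0
```

In contact with the stand: release, rise and move aside.

Emit:
{"name": "servo_tool", "arguments": {
  "slide": [
    [0,0,0],
    [0,0,0],
    [0,0,0],
    [0,0,0],
    [0,0,0]
  ],
  "spin": [0,0,0,0,0],
  "grip": [0.3,0.2,0.1,0,0]
}}

```text
time_s: 25.87
tcp_pos: [0.4248, -0.236, 0.0624]
ee_rot: [[1.0, -0.0, -0.0], [-0.0, -1.0, -0.0], [-0.0, 0.0, -1.0]]
wrist_force: [-0.0, -0.3, -0.2]
gripper_width: 0.914
gripper_force: 0.0
```

Emit:
{"name": "servo_tool", "arguments": {
  "slide": [
    [0,0,0],
    [0,0,-0.02],
    [0,0,-0.055],
    [0,0,-0.095],
    [0,0,-0.135]
  ],
  "spin": [0,0,0,0,0],
  "grip": [0,0,0,0,0]
}}

```text
time_s: 26.28
tcp_pos: [0.424, -0.2359, 0.1987]
ee_rot: [[1.0, -0.0, -0.002], [-0.0, -1.0, 0.0], [-0.002, -0.0, -1.0]]
wrist_force: [0.5, 0.4, -0.4]
gripper_width: 0.999
gripper_force: 0.0
```

Emit:
{"name": "servo_tool", "arguments": {
  "slide": [
    [0,-0.03,-0.02],
    [0,-0.065,-0.04],
    [0,-0.1,-0.06],
    [0,-0.135,-0.06],
    [0,-0.17,-0.06]
  ],
  "spin": [0,0,0,0,0],
  "grip": [0,0,0,0,0]
}}

```text
time_s: 26.7
tcp_pos: [0.425, -0.0645, 0.2591]
ee_rot: [[1.0, -0.001, 0.004], [-0.001, -1.0, 0.001], [0.004, -0.001, -1.0]]
wrist_force: [1.0, 0.5, -0.5]
gripper_width: 0.995
gripper_force: 0.0
```

Emit:
{"name": "servo_tool", "arguments": {
  "slide": [
    [0,0,0],
    [0,0,0],
    [0,0,0],
    [0,0,0],
    [0,0,0]
  ],
  "spin": [0,0,0,0,0],
  "grip": [0,0,0,0,0]
}}

```text
time_s: 27.12
tcp_pos: [0.4247, -0.067, 0.2572]
ee_rot: [[1.0, -0.003, -0.001], [-0.003, -1.0, -0.0], [-0.001, 0.0, -1.0]]
wrist_force: [0.2, -0.5, 0.2]
gripper_width: 0.998
gripper_force: 0.0
```

Run:
```python
from h import *
for c in("top","scene"):
    W,im=cloud(c)
    for n,m in(("shaker",near(W,(.582,-.135),.035,.08,.11)),("timer",near(W,(.585,.174),.05,.1,.125)),("tin",near(W,(.4245,-.236),.05,.066,.09))):
        print(n,circ(W,m)if m.any()else 0)
    for n in("cup","creamer"):print(n,[(np.round(d["point"],3).tolist(),round(d["conf"],2)) for d in tip_of(n,c)[:2]])
    cv2.imwrite(f"pics/{c}5.png",im["pixels"])
```

```text
shaker (array([ 582.2, -135.1]), 17.0, 161, np.float64(91.3))
timer (array([585.4, 175.2]), 28.0, 457, np.float64(113.6))
tin (array([ 426.5, -241.3]), 27.2, 159, np.float64(75.0))
cup []
creamer [([0.648, -0.008, -0.007], 0.72), ([0.586, 0.17, 0.002], 0.21)]
shaker (array([ 581.3, -137. ]), 17.2, 162, np.float64(90.0))
timer 0
tin (array([ 423.8, -235.8]), 29.6, 668, np.float64(73.9))
cup [([0.453, 0.008, 0.001], 0.98)]
creamer [([0.65, -0.012, -0.002], 0.82)]
```

View pics/scene5.png

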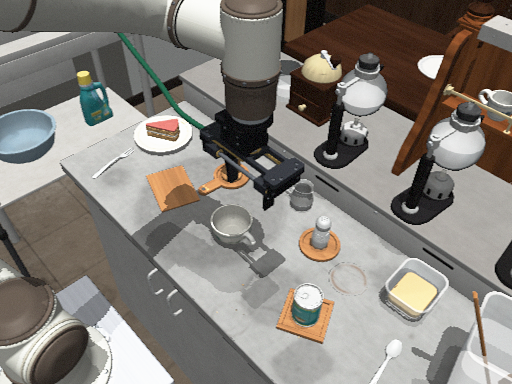

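The shaker is on the round stand (320,240), the tin on the square stand (307,305), and the timer is measured on the paddle stand. The cup and creamer have not moved. I'm handing the job in.

```bash
python3 -c "from station import *; print(finish_job())"
```

```text
the job is handed in; nothing more can be done
None
```

The job is handed in after about 27 s: shaker on the round stand, tin on the square stand and sand timer on the paddle stand, each upright and within about 5 mm of the middle by camera, with the gripper open and clear and the cup and creamer not moved.

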